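Kit the foam tray for a front hub rebuild

ROBOT

A 6-joint arm with a two-finger parallel gripper is mounted at the origin on the work surface. World frame = base frame: x ahead of the robot, y to its left, z up, the work surface at z = 0. Lengths are in mm, angles in rad, forces in N, time in s.
With the tool pointing down it reaches from about 425 to 950 mm from the base axis. Payload 3.5 kg.
Tool frame: the origin (TCP) lies between the finger pads; the fingertips stand 19 mm ahead of it and the grasp point (between the pads) is the TCP (finger_overhang is the distance from the TCP to the fingertips, in mm); z points along the fingers, y is the line along which they close (so a half turn about z gives the same grasp; the last joint's range is limited). The gripper opens to 85 mm and grips with 20 to 120 N. Pads are 22 mm wide; open, the fingers measure 114 mm over their backs; the gripper's body (76 mm by 85 mm) begins 54 mm behind the grasp point. The pads swing forward as they close: fully open they stand 13 mm farther back than shut.
Start: joints at [1.114, 0.286, 1.577, -0, 1.279, -0.15], TCP at [203.82, 643.478, 250.325] pointing down, gripper open.
Joint ranges: [-2.77, 2.77], [-0.9, 2.22], [0.21, 2.48], [-1.53, 4.67], [0.24, 2.81], [-2.84, 2.84]. Speed limits (rad/s): [2.79, 2.79, 3.14, 3.14, 3.14, 3.14].

INTERFACE

Orientations are given as a unit quaternion [w, x, y, z].
In Python, from station import * gives the robot as it stands.
- The arm moves only by the shell command python3 -m crank 'ROWS' [OPENING]. ROWS is JSON, a list that holds one entry, the list of rows, each a list of 6 numbers: the shift along the tool's x, y, z in m, then the turn, a rotation vector about the tool's x, y, z in degrees. A call has 1 to 12 rows; each row is the pose to reach, as a shift and turn from the pose commanded when the call began, along the tool's axes at that moment; what a row does not reach only later rows make up. A row lasts 1/10 s, in which the tool goes at most 50 mm and 8.59 degrees, less where a joint would pass 70% of its speed; a pose out of reach is approached as far as the arm can. A call with a gripper value outside its range is refused whole. OPENING is the closure, from 0 (fully open) to 1 (shut), set as the call begins (- or left out, the last holds). The fingers move at their own pace and stop on an object; the grip force is fixed at half the most. Time passes only in rows, so rows that repeat a pose let the fingers close. It gives the time, the measured TCP pose, the force, the opening and the grip force at its end, in the units of the state.
- read_state(): the state, without advancing time (a new reading comes with each control period).
- camera(name): name is "scene" or "top"; returns a dict with "image" (400x640x3 uint8, blue, green, red), "depth" (400x640 float32, mm along the optical axis (not along the pixel's ray), 0 where there is no reading), "fx", "fy", "cx", "cy" (pixels), "rvec" (rotation vector, rad) and "tvec" (3), from world to camera coordinates, as OpenCV has them. Camera axes: x right, y down, z forward; pixel columns grow to the right and rows downward; lengths in mm; the calibration is good to about 2 mm. A picture is of the moment at which its call begins.
- job_done(): hands the job in; it is judged then, once.
The state is a dict: "t": time; "qpos": joint angles; "joint_velocities": joint speeds; "joint_efforts": joint torques, N m; "eef_pos": TCP position; "tcp_rot": TCP orientation; "force": force on the tool from outside, world axes, zero at the start; "ft_torque": the same for the moment, N m; "grip_width": finger opening in mm; "grip_force": force on a finger pad.
Only numpy, scipy, OpenCV 4.12 (cv2) and the standard library are available. Lean on these libraries where they do the work, as an engineer would, in place of code of your own. Each camera call takes 0.05 s, during which the arm holds its last target. There are 200 camera calls.

TASK

Lay out the tray for the front hub rebuild: put the large wheel bearing, the large hub nut, the ball joint and the control-arm bush each into the foam cut-out of its own shape, sitting flat on the bottom. Set each one down, do not drop it, and leave the smaller bearing and the smaller nut, which belong to the rear axle, where they lie on the bench.

Things in the scene. Friction and masses are not known exactly. Their poses are not given: they have to be found in the camera images.
- bearing: front wheel bearing: plain steel ring with dark seals, the larger of the two rings, outside diameter 64, bore 34, height 37 mm, standing flat on the bench; origin at the centre of its underside, z up along its axis. About 0.45 kg
- nut: front hub nut: plain steel hexagon nut, the larger of the two, 41 mm across flats (47 mm across corners), flats 24 mm high, on top a round crown 33 mm in diameter, 4 mm high; lies flat; origin at the centre of its underside, z up, x points at a corner, so y is square to a pair of flats. About 0.15 kg
- ball_joint: bolt-on ball joint of the control arm, with a dark pointed-oval flange 80 mm long (y) by 44 mm wide (x), 8 mm thick, with a bolt hole at each end; on it a round bright housing 38 mm in diameter from 8 to 27 mm above the underside, then a black rubber boot (35 mm wide, to 39 mm) and a thin steel stud, top at 56 mm. Lies flat on its flange, stud up; origin at the centre of its underside. About 0.35 kg
- bush: control-arm bush: slim upright rubber-and-steel sleeve, diameter 27 mm, with a 32 mm collar 4 mm thick at its foot; sleeve top at 40 mm, inner tube 16 mm wide to 48 mm; origin at the centre of its underside. About 0.16 kg
- rear_bearing: rear wheel bearing, look-alike to be left: the smaller steel ring, outside diameter 46, bore 25, height 26 mm; origin at the centre of its underside
- rear_nut: rear stub-axle nut, look-alike to be left: the smaller hexagon nut, 27 mm across flats, 19 mm high with its crown; origin at the centre of its underside
- inlay_bearing: bearing's place: black foam block 99 x 111 x 16 mm (x, y, z), fixed in the blue tray; origin at the centre of its underside, y along the 111 mm side. In its middle a cut-out, open at the top, 10 mm deep, grey floor 6 mm above the origin; it is the large round one, 80 mm in diameter. Four such blocks lie two by two, 100 mm apart along x, 112 along y, in any arrangement
- inlay_nut: nut's place: black foam block 99 x 111 x 16 mm (x, y, z), fixed in the blue tray; origin at the centre of its underside, y along the 111 mm side. In its middle a cut-out, open at the top, 10 mm deep, grey floor 6 mm above the origin; it is the hexagonal one, 58 mm across flats (flats face +x and -x, corners +y and -y)
- inlay_ball_joint: ball joint's place: black foam block 99 x 111 x 16 mm (x, y, z), fixed in the blue tray; origin at the centre of its underside, y along the 111 mm side. In its middle a cut-out, open at the top, 10 mm deep, grey floor 6 mm above the origin; it is the oblong one, 96 mm along y by 60 mm along x, corners cut off 14 mm; the joint's long axis goes along it, either way round
- inlay_bush: bush's place: black foam block 99 x 111 x 16 mm (x, y, z), fixed in the blue tray; origin at the centre of its underside, y along the 111 mm side. In its middle a cut-out, open at the top, 10 mm deep, grey floor 6 mm above the origin; it is the small round one, 48 mm in diameter. The tray (216 x 240 mm) has a 3 mm floor and a rim 20 mm above the bench, 1 mm above the foam
Things that resemble listed ones, but are neither listed nor needed, are in the scene too. Leave any green look-alike of the bush alone.

How it is judged:
By the outcome, as a careful person would: the job done as asked, in the order asked, and still so for the second after the job is handed in, with the robot touching nothing.
It also fails if it takes over 93 s, if anything falls off the work surface, if the arm or the gripper's body presses on something with over 40 N, if the wrist force passes 120 N, or if a joint passes its speed limit or range.

## Working session

There is one attempt and no reset: what is moved stays moved. The work goes in short steps, Python scripts to look and compute and a shell command to move; the robot and the scene stay as the last step left them, time stands still between calls to the robot, and variables do not carry over. Pictures are saved under pics/ and viewed, at most 14 in all, crops included, and the job is handed in when it is done.

```bash
ls; mkdir -p pics; python3 - <<'E'
from station import *
import cv2,pickle,numpy as np
s=read_state();print({k:np.round(v,3) for k,v in s.items()})
for n in("top","scene"):
    c=camera(n);pickle.dump(c,open(f"{n}.pkl","wb"));cv2.imwrite(f"pics/{n}0.png",c["image"])
E
```

```text
pics
{'t': np.float64(0.0), 'qpos': array([ 1.114,  0.287,  1.578,  0.   ,  1.279, -0.15 ]), 'joint_velocities': array([-0.   ,  0.   ,  0.   , -0.001,  0.002,  0.002]), 'joint_efforts': array([ 1.0000e-03, -4.0597e+01, -2.9263e+01, -0.0000e+00,  6.0000e-03,
        0.0000e+00]), 'eef_pos': array([203.573, 642.932, 248.919]), 'tcp_rot': array([-0.   ,  0.153,  0.988, -0.001]), 'force': array([-0.194, -0.953,  0.484]), 'ft_torque': array([-0.032,  0.019, -0.02 ]), 'grip_force': np.float64(0.0), 'grip_width': np.float64(85.42)}
```

View pics/top0.png

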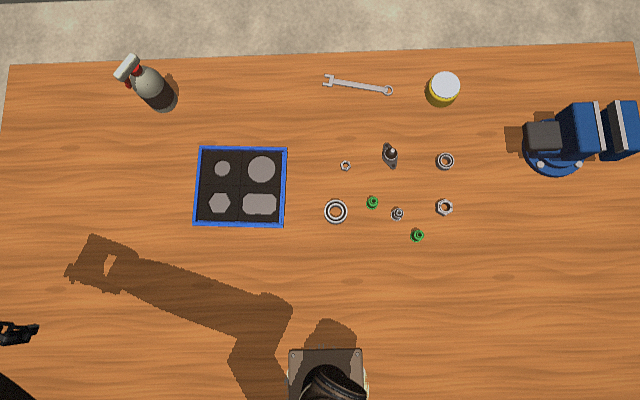

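View pics/scene0.png

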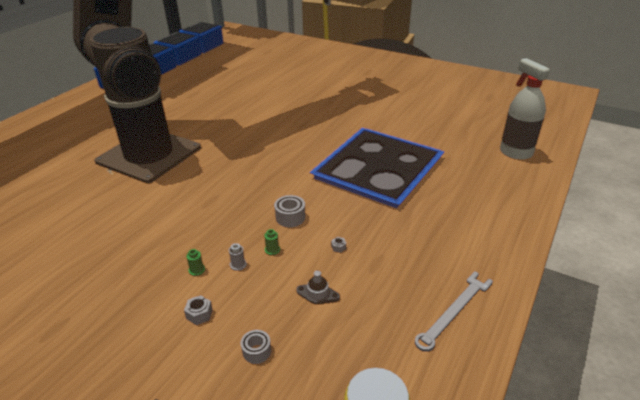

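The top view shows the bearing at (336,211), nut (444,207), ball joint (390,154), bush (397,214) and tray (240,187). The look-alikes are the rear nut (345,166), the rear bearing (445,161) and two green bushes, (372,202) and (417,236). Next I measure with depth.

```bash
cat > h.py <<'E'
import cv2,numpy as np,pickle
def cloud(c):
    R=cv2.Rodrigues(np.array(c["rvec"],float))[0];t=np.array(c["tvec"],float).ravel()
    d=c["depth"];v,u=np.mgrid[:d.shape[0],:d.shape[1]]
    P=np.stack([(u-c["cx"])/c["fx"]*d,(v-c["cy"])/c["fy"]*d,d],-1)
    W=(P-t)@R; W[d==0]=np.nan
    return W
def w2p(c,X):
    return cv2.projectPoints(np.array(X,float).reshape(-1,3),np.array(c["rvec"],float),np.array(c["tvec"],float),np.array([[c["fx"],0,c["cx"]],[0,c["fy"],c["cy"]],[0,0,1.]]),None)[0].reshape(-1,2)
def clusters(c,zmin=4,zmax=90,box=None,amin=8):
    W=cloud(c);m=(W[...,2]>zmin)&(W[...,2]<zmax)
    if box: m&=(W[...,0]>box[0])&(W[...,0]<box[1])&(W[...,1]>box[2])&(W[...,1]<box[3])
    n,l,st,ce=cv2.connectedComponentsWithStats(m.astype(np.uint8),connectivity=8)
    return [(ce[i],W[l==i],c["image"][l==i]) for i in range(1,n) if st[i,4]>=amin]
E
python3 - <<'E'
from h import *
for n in("top","scene"):
    c=pickle.load(open(n+".pkl","rb"));print(n,c["fx"],"cam at",(-cv2.Rodrigues(np.array(c["rvec"],float))[0].T@np.array(c["tvec"]).ravel()).round())
    W=cloud(c);print("bench z",np.nanmedian(W[230:300,330:450,2]) if n=="top" else np.nanmedian(W[330:390,100:200,2]))
    for ce,P,I in clusters(c,box=(250,1100,-600,500)):
        z=P[:,2];zt=np.percentile(z,95);T=P[z>zt-6]
        (cx,cy),(w,h),a=cv2.minAreaRect(P[:,:2].astype(np.float32))
        print(ce.round(),len(P),"ztop",zt.round(1),"mid xy",((P.min(0)+P.max(0))/2)[:2].round(1),"rect",np.round((cx,cy,w,h,a),1),"top mid",((T.min(0)+T.max(0))/2)[:2].round(1),np.ptp(T,axis=0)[:2].round(),I.mean(0).round())
c=pickle.load(open("top.pkl","rb"));i=c["image"]
cv2.imwrite("pics/crop0.png",cv2.resize(i[130:260,180:480],None,fx=2.66,fy=2.66,interpolation=cv2.INTER_CUBIC))
E
```

```text
top 396.738640442343 cam at [ 280.  -13. 1095.]
bench z -0.2743770244982999
[442.  89.] 974 ztop 62.8 mid xy [ 813.8 -372.1] rect [ 807.3 -368.1   91.5  115.2   55.5] top mid [ 800.  -360.5] [80. 80.] [146. 169. 177.]
[357.  84.] 397 ztop 10.5 mid xy [ 836.9 -120.7] rect [ 836.4 -121.5  207.4   37.5   78.9] top mid [ 836.9 -120.7] [ 74. 203.] [162. 168. 180.]
[164. 100.] 481 ztop 85.9 mid xy [801.6 449.8] rect [793.1 441.2  38.1  81.7  42.9] top mid [800.6 448.5] [61. 65.] [40. 48. 59.]
[531. 156.] 232 ztop 85.9 mid xy [ 608.4 -582.4] rect [ 605.3 -577.4   93.4   33.2   12.6] top mid [ 582.7 -582.2] [11. 33.] [61. 44. 40.]
[390. 155.] 293 ztop 52.9 mid xy [ 614.2 -201.5] rect [ 614.1 -200.6   77.7   38.4   27.2] top mid [ 614.2 -201.3] [10. 11.] [70. 78. 90.]
[240. 186.] 7028 ztop 21.6 mid xy [538.2 224.1] rect [539.1 226.  260.6 232.7  86.6] top mid [538.2 223.2] [244. 263.] [88. 76. 75.]
[445. 161.] 224 ztop 28.3 mid xy [ 593.9 -356.8] rect [ 590.6 -357.3   46.1   55.6   28.3] top mid [ 589.4 -352.2] [46. 44.] [106. 112. 122.]
[345. 165.] 73 ztop 20.8 mid xy [587.1 -73.8] rect [588
[... 1813 characters left out ...]
.] 761 ztop 49.5 mid xy [ 614.6 -201.6] rect [ 615.8 -204.1   78.4   38.2   19.3] top mid [ 615.3 -201.6] [12. 12.] [65. 73. 84.]
[452. 311.] 1076 ztop 8.5 mid xy [ 838.4 -119.1] rect [ 838.1 -121.1  210.2   37.9   78.7] top mid [ 838.4 -119.1] [ 74. 208.] [143. 146. 151.]
[198. 309.] 579 ztop 27.7 mid xy [ 460.1 -339.6] rect [ 460.6 -339.3   41.1   46.    24.4] top mid [ 459.8 -339.2] [46. 41.] [ 88.  93. 102.]
[256. 346.] 754 ztop 26.4 mid xy [ 590.5 -352.4] rect [ 590.3 -352.5   45.9   46.4    5.5] top mid [ 590.5 -352.4] [46. 47.] [ 95.  99. 106.]
[377. 386.] 1597 ztop 61.1 mid xy [ 797.5 -352.3] rect [ 792.5 -346.6   87.5   48.7   30.2] top mid [ 799.4 -352.3] [78. 66.] [184. 183. 179.]
```

View pics/crop0.png

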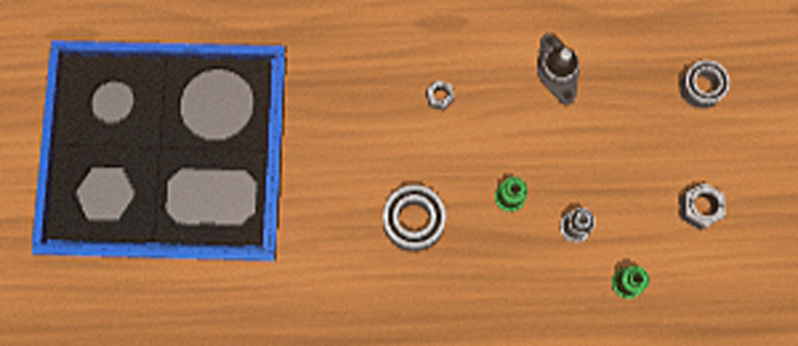

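The crop shows the tray layout: bush cut-out top-left, bearing top-right, hexagon bottom-left, oblong bottom-right. Now the cut-out centres, tray yaw, and the nut and ball joint yaws.

```bash
python3 - <<'E'
from h import *
for n in("top","scene"):
    c=pickle.load(open(n+".pkl","rb"));W=cloud(c);I=c["image"].astype(int)
    box=(W[...,0]>430)&(W[...,0]<650)&(W[...,1]>110)&(W[...,1]<340)
    m=box&(I.mean(-1)>85)&(np.ptp(I,axis=-1)<40)&(W[...,2]<16)
    k,l,st,ce=cv2.connectedComponentsWithStats(m.astype(np.uint8))
    # map to the floor plane z=9 by ray-plane intersection
    R=cv2.Rodrigues(np.array(c["rvec"],float))[0];t=np.array(c["tvec"],float).ravel();C=-R.T@t
    for i in range(1,k):
        if st[i,4]<100: continue
        v,u=np.nonzero(l==i);d=np.stack([(u-c["cx"])/c["fx"],(v-c["cy"])/c["fy"],np.ones(len(u))],-1)@R
        def at(z): return (C+d*((z-C[2])/d[:,2])[:,None])[:,:2].astype(np.float32)
        P=at(9);r=cv2.minAreaRect(P)
        print(n,ce[i].round(),st[i,4],"z",np.nanmedian(W[l==i][:,2]).round(1),"mid",((P.min(0)+P.max(0))/2).round(1),"mean",P.mean(0).round(1),"size",np.ptp(P,axis=0).round(),"rect",np.round([*r[0],*r[1],r[2]],1))
    # rim / foam tray box
    mb=(I[...,0]>I[...,2]+50)&(W[...,0]>380)&(W[...,0]<700)&(W[...,1]>60)&(W[...,1]<400)&(W[...,2]>16)
    r=cv2.minAreaRect(W[mb][:,:2].astype(np.float32));print("tray",np.round([*r[0],*r[1],r[2]],1))
    B=[P for ce,P,_ in clusters(c,box=(560,660,-260,-150))][0]
    F=B[(B[:,2]>4)&(B[:,2]<11)][:,:2];ev=np.linalg.eigh(np.cov(F.T))[1][:,1]
    rB=cv2.minAreaRect(F.astype(np.float32));print("bj flange axis",np.degrees(np.arctan2(ev[1],ev[0])).round(1),np.round([*rB[0],*rB[1],rB[2]],1))
    N=[P for ce,P,_ in clusters(c,box=(420,500,-380,-300))][0];h=cv2.convexHull(N[:,:2].astype(np.float32))
    rs=[(np.ptp(N[:,:2]@[np.cos(a),np.sin(a)])) for a in np.radians(np.arange(0,180,5))]
    print("nut widths/5deg",np.round(rs,1).tolist())
i=pickle.load(open("scene.pkl","rb"))["image"]
cv2.imwrite("pics/crop1.png",np.hstack([cv2.resize(i[285:335,160:240],None,fx=5,fy=5,interpolation=3),cv2.resize(i[265:315,280:360],None,fx=5,fy=5,interpolation=3)]))
E
```

```text
top [261. 169.] 565 z 8.7 mid [585.9 165. ] mean [586.2 165. ] size [76. 74.] rect [5.860e+02 1.649e+02 7.650e+01 7.430e+01 4.000e-01]
top [222. 168.] 186 z 8.5 mid [592.3 276.6] mean [592.4 276.7] size [42. 40.] rect [592.3 276.6  41.8  40.2   0.9]
top [219. 203.] 331 z 8.6 mid [492.4 281.7] mean [492.2 283. ] size [55. 59.] rect [492.3 281.8  59.4  54.2  88.2]
top [259. 203.] 636 z 8.6 mid [486.1 170.5] mean [486. 171.] size [61. 95.] rect [485.9 170.7  93.6  57.6  85.2]
tray [538.1 223.1 254.1 231.1  86.6]
bj flange axis -164.1 [ 614.1 -200.6   77.7   38.4   27.2]
nut widths/5deg [50.1, 49.3, 48.2, 46.6, 45.4, 45.2, 44.7, 43.8, 44.9, 46.0, 46.7, 47.0, 47.0, 46.6, 45.8, 44.8, 43.3, 41.7, 43.0, 44.8, 46.6, 48.1, 49.2, 49.9, 50.4, 50.5, 50.3, 49.7, 48.7, 48.4, 49.6, 50.4, 50.8, 50.8, 50.6, 50.5]
scene [371. 147.] 145 z 8.1 mid [488.3 288.2] mean [488.8 288.2] size [49. 45.] rect [488.2 289.2  50.6  39.1  28.4]
scene [349. 168.] 389 z 8.0 mid [482.5 177.5] mean [482.7 175.9] size [53. 83.] rect [482.7 177.3  82.8  51.1  86.5]
scene [387. 181.] 410 z 8.2 mid [583.7 171.2] mean [583.4 170.7] size [72. 66.] rect [582.7 170.8  68.   66.6  67.1]
tray [538.4 222.3 256.3 231.7  86.8]
bj flange axis -164.3 [ 615.8 -204.1   78.4   38.2   19.3]
nut widths/5deg [46.2, 45.8, 45.0, 43.9, 42.5, 41.2, 42.6, 44.2, 45.5, 46.4, 46.9, 47.1, 47.0, 46.6, 46.1, 45.3, 44.1, 42.9, 42.3, 43.6, 44.5, 45.1, 45.7, 46.0, 45.9, 45.6, 45.2, 44.7, 43.8, 42.8, 43.1, 44.3, 45.2, 45.7, 46.1, 46.3]
```

View pics/crop1.png

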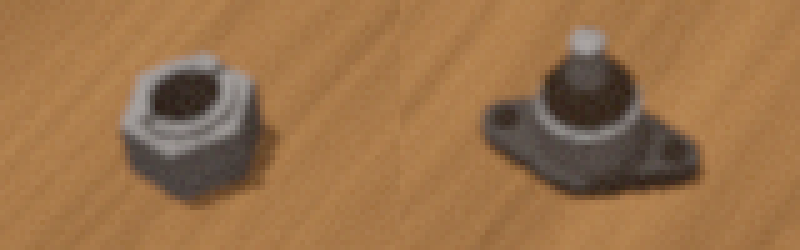

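```bash
cat >> h.py <<'E'
from scipy.spatial.transform import Rotation as Ro
def go(x,y,z,yaw=None):
    """shift (m, tool axes) and turn (deg about tool z) from the measured pose"""
    from station import read_state
    s=read_state();w=np.array(s["tcp_rot"]);R=Ro.from_quat(w[[1,2,3,0]]);M=R.as_matrix()
    d=M.T@(np.array([x,y,z])-s["eef_pos"])/1000
    yy=np.degrees(np.arctan2(M[1,1],M[0,1]));t=0 if yaw is None else (yy-yaw+90)%180-90
    D=Ro.from_euler("z",0 if yaw is None else yaw,degrees=True)
    tilt=np.degrees(np.arccos(-M[2,2]))
    print("shift",d.round(4),"turn z",round(t,1),"| dist",(np.linalg.norm(d)*1000).round(),"yaw",yy.round(2),"tilt",tilt.round(2),"t",round(float(s["t"]),2),"q6",np.round(s["qpos"][5],2),"pos",np.round(s["eef_pos"],1),"f",np.round(s["force"],1),"w",np.round(s["grip_width"],1),np.round(s["grip_force"],1))
def ray(c,uv,z):
    R=cv2.Rodrigues(np.array(c["rvec"],float))[0];C=-R.T@np.array(c["tvec"],float).ravel()
    d=R.T@np.array([(uv[0]-c["cx"])/c["fx"],(uv[1]-c["cy"])/c["fy"],1]);return C+d*(z-C[2])/d[2]
E
python3 - <<'E'
from h import *
go(450,230,200,90)
for n,a,b in(("scene",(301.4,288.4),(334.8,295)),("top",(386.4,146.9),(393.5,165))):
    c=pickle.load(open(n+".pkl","rb"));A,B=ray(c,a,8),ray(c,b,8);d=A-B
    print(n,A.round(),B.round(),((A+B)/2).round(1),np.degrees(np.arctan2(d[1],d[0])).round(1))
E
```

```text
shift [-0.3597 -0.3192  0.0496] turn z -17.6 | dist 483.0 yaw 72.42 tilt 0.12 t 0.1 q6 -0.15 pos [203.6 643.  249.1] f [ 1.  -0.4 -1.6] w 85.4 0.0
scene [ 586. -208.    8.] [ 645. -193.    8.] [ 615.2 -200.8    8. ] -165.5
top [ 639. -194.    8.] [ 585. -211.    8.] [ 611.7 -202.6    8. ] 17.1
```

```bash
python3 -m crank '[[[-0.36,-0.319,0.05,0,0,-17.6],[-0.36,-0.319,0.05,0,0,-17.6],[-0.36,-0.319,0.05,0,0,-17.6],[-0.36,-0.319,0.05,0,0,-17.6],[-0.36,-0.319,0.05,0,0,-17.6],[-0.36,-0.319,0.05,0,0,-17.6],[-0.36,-0.319,0.05,0,0,-17.6],[-0.36,-0.319,0.05,0,0,-17.6],[-0.36,-0.319,0.05,0,0,-17.6],[-0.36,-0.319,0.05,0,0,-17.6],[-0.36,-0.319,0.05,0,0,-17.6]]]' 0
python3 -c "
from h import *
go(455,-41.3,120,90)"
```

```text
t: 1.2
eef_pos: [451.9, 227.4, 199.4]
tcp_rot: [-0.001, 0.003, 1.0, -0.001]
force: [-0.4, 0.4, 0.6]
grip_width: 85.5
grip_force: 0.0
shift [-0.0045 -0.2686  0.0798] turn z -0.3 | dist 280.0 yaw 89.71 tilt 0.09 t 1.2 q6 -1.3 pos [451.9 227.4 199.4] f [-0.4  0.4  0.6] w 85.5 0.0
```

```bash
python3 -m crank '[[[-0.004,-0.269,0.08,0,0,0],[-0.004,-0.269,0.08,0,0,0],[-0.004,-0.269,0.08,0,0,0],[-0.004,-0.269,0.08,0,0,0],[-0.004,-0.269,0.08,0,0,0],[-0.004,-0.269,0.08,0,0,0],[-0.004,-0.269,0.08,0,0,0],[-0.004,-0.269,0.08,0,0,0]]]'
python3 - <<'E'
from h import *
from station import *
go(455,-41.3,30,90)
c=camera("scene");W=cloud(c)
m=(np.hypot(W[...,0]-455,W[...,1]+41)<90)&(W[...,2]>50)&(W[...,2]<260)
P=W[m]
for z in range(90,200,5):
    Q=P[(P[:,2]>=z)&(P[:,2]<z+5)]
    if len(Q): print(z,len(Q),Q.min(0)[:2].round(),Q.max(0)[:2].round())
v,u=np.nonzero(m);print(u.min(),u.max(),v.min(),v.max())
v0,u0=150,230
cv2.imwrite("pics/g1.png",cv2.resize(c["image"][80:240,190:390],None,fx=3,fy=3,interpolation=3))
E
```

```text
t: 2.0
eef_pos: [454.5, -38.0, 120.0]
tcp_rot: [-0.0, 0.0, 1.0, 0.0]
force: [0.3, 0.3, 0.8]
grip_width: 85.5
grip_force: 0.0
shift [-0.0006 -0.0034  0.09  ] turn z -0.0 | dist 90.0 yaw 89.96 tilt 0.07 t 2.0 q6 -1.88 pos [454.5 -38.  120. ] f [0.3 0.3 0.8] w 85.5 0.0
110 9 [449. -87.] [463.   5.]
115 32 [445. -88.] [467.   9.]
120 38 [444. -95.] [468.   9.]
125 41 [445. -95.] [468.   9.]
130 54 [444. -96.] [467.   9.]
135 46 [445. -96.] [468.  10.]
140 51 [445. -96.] [467.  13.]
145 45 [445. -95.] [468.  14.]
150 36 [444. -95.] [468.  19.]
155 36 [ 449. -110.] [470.  31.]
160 70 [ 443. -113.] [469.  31.]
165 105 [ 444. -113.] [470.  33.]
170 92 [ 444. -113.] [474.  33.]
175 113 [ 444. -113.] [473.  33.]
180 108 [ 443. -112.] [474.  34.]
185 102 [ 444. -111.] [474.  29.]
190 112 [ 443. -111.] [476.  29.]
195 100 [ 445. -109.] [476.  32.]
260 311 108 186
```

View pics/g1.png

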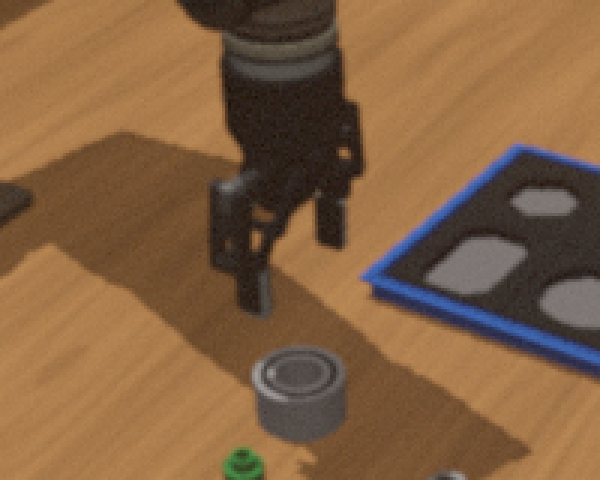

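Opened, the fingertips are about 8 mm ahead of the TCP, and the bearing lies below at (300,390) in this crop. I go down to z≈26 and grip.

```bash
python3 -m crank '[[[-0.001,-0.003,0.04,0,0,0],[-0.001,-0.003,0.075,0,0,0],[-0.001,-0.003,0.094,0,0,0],[-0.001,-0.003,0.094,0,0,0],[-0.001,-0.003,0.094,0,0,0]]]' 0 && python3 -m crank '[[[0,0,0,0,0,0],[0,0,0,0,0,0],[0,0,0,0,0,0],[0,0,0,0,0,0],[0,0,0,0,0,0]]]' 1
python3 - <<'E'
from h import *
from station import *
go(455,-41.3,26,90)
c=camera("scene");W=cloud(c)
m=(np.hypot(W[...,0]-455,W[...,1]+41)<75)&(W[...,2]>2)&(W[...,2]<100)
print([(z,len(Q),Q.min(0)[1].round(),Q.max(0)[1].round()) for z in range(2,50,4) for Q in [W[m&(W[...,2]>=z)&(W[...,2]<z+4)]] if len(Q)])
E
```

```text
t: 2.55
eef_pos: [456.3, -40.3, 26.9]
tcp_rot: [0.0, -0.001, 1.0, -0.0]
force: [1.6, 0.1, -0.8]
grip_width: 85.3
grip_force: 0.0
t: 3.05
eef_pos: [457.6, -41.3, 28.6]
tcp_rot: [0.002, -0.0, 1.0, -0.0]
force: [0.1, 2.4, 5.0]
grip_width: 62.3
grip_force: 66.2
shift [ 0.0026 -0.      0.0026] turn z 0.0 | dist 4.0 yaw 90.02 tilt 0.23 t 3.05 q6 -1.88 pos [457.6 -41.3  28.6] f [0.1 2.4 5. ] w 62.3 66.2
[(2, 60, np.float64(-109.0), np.float64(27.0)), (6, 36, np.float64(-76.0), np.float64(-27.0)), (10, 44, np.float64(-77.0), np.float64(-23.0)), (14, 49, np.float64(-78.0), np.float64(-22.0)), (18, 45, np.float64(-83.0), np.float64(-23.0)), (22, 63, np.float64(-86.0), np.float64(-5.0)), (26, 61, np.float64(-86.0), np.float64(-21.0)), (30, 74, np.float64(-87.0), np.float64(-5.0)), (34, 201, np.float64(-88.0), np.float64(-3.0)), (38, 43, np.float64(-87.0), np.float64(-5.0)), (42, 28, np.float64(-87.0), np.float64(-3.0)), (46, 25, np.float64(-86.0), np.float64(-8.0))]
```

```bash
python3 -m crank '[[[0,0,-0.01,0,0,0],[0,0,-0.03,0,0,0],[0,0,-0.06,0,0,0],[0,0,-0.08,0,0,0],[0,0,-0.08,0,0,0],[0,0,-0.08,0,0,0]]]' 
python3 - <<'E'
from h import *
from station import *
go(455,150,110,90)
c=camera("scene");W=cloud(c)
m=(np.hypot(W[...,0]-457,W[...,1]+41)<75)&(W[...,2]>20)&(W[...,2]<200)
print([(z,len(Q),Q.min(0)[1].round(),Q.max(0)[1].round()) for z in range(70,130,4) for Q in [W[m&(W[...,2]>=z)&(W[...,2]<z+4)]] if len(Q)])
cv2.imwrite("pics/g2.png",cv2.resize(c["image"][120:220,230:350],None,fx=5,fy=5,interpolation=3))
E
```

```text
t: 3.7
eef_pos: [455.3, -41.2, 106.2]
tcp_rot: [0.0, -0.0, 1.0, -0.0]
force: [-0.2, -0.1, -5.0]
grip_width: 62.4
grip_force: 67.3
shift [ 0.0002  0.1912 -0.0038] turn z 0.0 | dist 191.0 yaw 90.02 tilt 0.01 t 3.7 q6 -1.88 pos [455.3 -41.2 106.2] f [-0.2 -0.1 -5. ] w 62.4 67.3
[(74, 15, np.float64(-72.0), np.float64(-40.0)), (78, 48, np.float64(-74.0), np.float64(-22.0)), (82, 54, np.float64(-74.0), np.float64(-35.0)), (86, 32, np.float64(-75.0), np.float64(-32.0)), (90, 47, np.float64(-80.0), np.float64(-23.0)), (94, 60, np.float64(-81.0), np.float64(-23.0)), (98, 65, np.float64(-85.0), np.float64(-23.0)), (102, 68, np.float64(-88.0), np.float64(-4.0)), (106, 66, np.float64(-87.0), np.float64(-8.0)), (110, 208, np.float64(-88.0), np.float64(-5.0)), (114, 85, np.float64(-87.0), np.float64(-5.0)), (118, 45, np.float64(-87.0), np.float64(-5.0)), (122, 30, np.float64(-87.0), np.float64(2.0)), (126, 35, np.float64(-88.0), np.float64(-4.0))]
```

View pics/g2.png

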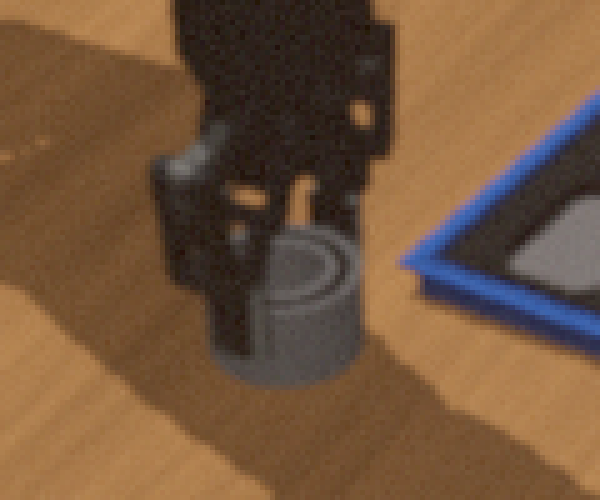

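```bash
python3 - <<'E'
from h import *
c=pickle.load(open("scene.pkl","rb"))
for p in((273,190),(280,191.5)):
    a,b=ray(c,p,0),ray(c,p,150)
    for y in(-73,-80,-86):
        print(p,y,(a+(b-a)*(y-a[1])/(b[1]-a[1])).round(1))
W=cloud
E
```

```text
(273, 190) -73 [439.7 -73.   87.7]
(273, 190) -80 [445. -80.  94.]
(273, 190) -86 [449.5 -86.   99.4]
(280, 191.5) -73 [456.5 -73.   89.9]
(280, 191.5) -80 [461.6 -80.   96.2]
(280, 191.5) -86 [466.  -86.  101.5]
```

```bash
python3 -m crank '[[[-0.008,0.013,0,0,0,0],[-0.027,0.043,0,0,0,0],[-0.052,0.082,0,0,0,0],[-0.078,0.123,0,0,0,0],[-0.104,0.164,0.01,0,0,0],[-0.122,0.192,0.025,0,0,0],[-0.13,0.205,0.041,0,0,0],[-0.13,0.205,0.041,0,0,0],[-0.13,0.205,0.041,0,0,0]]]' 
python3 -c "
from h import *
go(585,164.2,38,90)"
```

```text
t: 4.65
eef_pos: [583.7, 163.5, 62.6]
tcp_rot: [-0.003, -0.001, 1.0, -0.001]
force: [0.2, 0.7, -5.0]
grip_width: 62.5
grip_force: 67.7
shift [-0.0015  0.0008  0.0246] turn z 0.1 | dist 25.0 yaw 90.07 tilt 0.33 t 4.65 q6 -1.47 pos [583.7 163.5  62.6] f [ 0.2  0.7 -5. ] w 62.5 67.7
```

```bash
python3 -m crank '[[[-0.001,0.001,0.008,0,0,0],[-0.001,0.001,0.016,0,0,0],[-0.001,0.001,0.021,0,0,0],[-0.001,0.001,0.022,0,0,0],[-0.001,0.001,0.022,0,0,0]]]' 
python3 -c "
from h import *
go(585,164.2,37,90)"
python3 -m crank '[[[0,0,0.001,0,0,0],[0,0,0.002,0,0,0],[0,0,0.002,0,0,0],[0,0,0.002,0,0,0]]]'
```

```text
t: 5.15
eef_pos: [586.5, 164.4, 43.1]
tcp_rot: [-0.0, 0.0, 1.0, -0.0]
force: [0.1, 0.6, -4.5]
grip_width: 61.8
grip_force: 67.9
shift [ 0.0015 -0.0002  0.0061] turn z -0.0 | dist 6.0 yaw 89.99 tilt 0.03 t 5.15 q6 -1.46 pos [586.5 164.4  43.1] f [ 0.1  0.6 -4.5] w 61.8 67.9
t: 5.55
eef_pos: [586.7, 164.8, 41.4]
tcp_rot: [0.0, -0.0, 1.0, 0.0]
force: [-0.3, 0.1, -5.1]
grip_width: 62.1
grip_force: 67.9
```

```bash
python3 -m crank '[[[0,0,0.001,0,0,0],[0,0,0.002,0,0,0],[0,0,0.002,0,0,0]]]';python3 -m crank '[[[0,0,0.001,0,0,0],[0,0,0.001,0,0,0],[0,0,0.001,0,0,0]]]'; python3 -m crank '[[[0,0,0.001,0,0,0],[0,0,0.001,0,0,0]]]'
```

```text
t: 5.85
eef_pos: [586.5, 164.7, 39.1]
tcp_rot: [-0.0, -0.0, 1.0, -0.0]
force: [-0.4, -0.3, -4.5]
grip_width: 62.1
grip_force: 67.9
t: 6.15
eef_pos: [586.7, 164.7, 38.3]
tcp_rot: [-0.0, -0.0, 1.0, -0.0]
force: [0.6, -0.1, -4.8]
grip_width: 62.1
grip_force: 67.9
t: 6.35
eef_pos: [586.8, 164.7, 37.8]
tcp_rot: [0.0, -0.0, 1.0, -0.0]
force: [-1.6, 0.3, -2.4]
grip_width: 62.2
grip_force: 68.5
```

```bash
python3 -m crank '[[[0,0,0.001,0,0,0],[0,0,0.001,0,0,0]]]'; python3 -m crank '[[[0,0,0,0,0,0],[0,0,0,0,0,0],[0,0,0,0,0,0],[0,0,0,0,0,0]]]' 0;  python3 -m crank '[[[0,0,-0.01,0,0,0],[0,0,-0.04,0,0,0],[0,0,-0.08,0,0,0],[0,0,-0.08,0,0,0]]]'; python3 -c "
from h import *
go(460,-339.5,120,87)"
```

```text
t: 6.55
eef_pos: [586.8, 164.7, 37.7]
tcp_rot: [-0.0, -0.0, 1.0, -0.0]
force: [-5.0, -1.1, 6.0]
grip_width: 62.5
grip_force: 69.1
t: 6.95
eef_pos: [587.1, 164.7, 36.4]
tcp_rot: [0.0, -0.0, 1.0, 0.0]
force: [0.3, -0.0, 0.6]
grip_width: 85.1
grip_force: 0.0
t: 7.35
eef_pos: [591.2, 165.3, 124.0]
tcp_rot: [0.007, -0.0, 1.0, 0.001]
force: [0.9, -0.0, 1.2]
grip_width: 85.3
grip_force: 0.0
shift [ 0.1315 -0.5047  0.0015] turn z 3.0 | dist 522.0 yaw 90.03 tilt 0.77 t 7.35 q6 -1.46 pos [591.2 165.3 124. ] f [ 0.9 -0.   1.2] w 85.3 0.0
```

```bash
python3 -m crank '[[[0.127,-0.504,0,0,0,3],[0.127,-0.504,0,0,0,3],[0.127,-0.504,0,0,0,3],[0.127,-0.504,0,0,0,3],[0.127,-0.504,0,0,0,3],[0.127,-0.504,0,0,0,3],[0.127,-0.504,0,0,0,3],[0.127,-0.504,0,0,0,3],[0.127,-0.504,0,0,0,3],[0.127,-0.504,0,0,0,3],[0.127,-0.504,0,0,0,3],[0.127,-0.504,0,0,0,3]]]'; python3 -m crank '[[[0,0,0,0,0,0]]]'
python3 - <<'E'
from h import *
from station import *
c=camera("top");pickle.dump(c,open("top1.pkl","wb"))
for ce,P,I in clusters(c,zmin=30,zmax=60,box=(440,650,100,350)):
    print("bearing top",((P.min(0)+P.max(0))/2).round(1),np.ptp(P,axis=0).round(1),np.percentile(P[:,2],[10,50,90]).round(1))
go(460,-339.5,22,87)
E
```

```text
t: 8.55
eef_pos: [459.2, -342.5, 117.0]
tcp_rot: [0.001, 0.028, 1.0, -0.001]
force: [-0.5, 0.5, 0.3]
grip_width: 84.9
grip_force: 0.0
t: 8.65
eef_pos: [459.7, -339.2, 116.3]
tcp_rot: [-0.0, 0.027, 1.0, 0.0]
force: [-0.5, 0.6, 0.2]
grip_width: 85.4
grip_force: 0.0
bearing top [583.9 163.1  40.3] [63.8 64.8 19.9] [39.  44.6 47.3]
shift [-0.0002 -0.0012  0.0941] turn z 0.0 | dist 94.0 yaw 87.04 tilt 0.06 t 8.7 q6 -2.33 pos [ 459.9 -338.4  116.1] f [0.4 0.2 0.1] w 85.2 0.0
```

```bash
python3 -m crank '[[[0,-0.001,0.04,0,0,0],[0,-0.001,0.075,0,0,0],[0,-0.001,0.087,0,0,0],[0,-0.001,0.087,0,0,0],[0,-0.001,0.087,0,0,0]]]' && python3 -m crank '[[[0,0,0,0,0,0],[0,0,0,0,0,0],[0,0,0,0,0,0],[0,0,0,0,0,0],[0,0,0,0,0,0],[0,0,0,0,0,0],[0,0,0,0,0,0]]]' 1;  python3 -m crank '[[[0,0,-0.01,0,0,0],[0,0,-0.03,0,0,0],[0,0,-0.06,0,0,0],[0,0,-0.08,0,0,0],[0,0,-0.08,0,0,0],[0,0,-0.08,0,0,0]]]'
python3 - <<'E'
from h import *
from station import *
go(491.7,281.5,110,56.6)
c=camera("scene")
p=w2p(c,[460,-340,95])[0].astype(int);print(p)
cv2.imwrite("pics/n1.png",cv2.resize(c["image"][p[1]-50:p[1]+50,p[0]-60:p[0]+60],None,fx=5,fy=5,interpolation=3))
E
```

```text
t: 9.2
eef_pos: [460.8, -340.3, 30.5]
tcp_rot: [0.001, 0.025, 1.0, -0.001]
force: [-0.7, -0.3, 0.1]
grip_width: 85.1
grip_force: 0.0
t: 9.9
eef_pos: [460.7, -341.2, 30.9]
tcp_rot: [0.001, 0.026, 1.0, -0.001]
force: [-0.1, 0.7, 6.2]
grip_width: 39.6
grip_force: 62.1
t: 10.5
eef_pos: [459.4, -340.0, 108.9]
tcp_rot: [-0.0, 0.026, 1.0, 0.0]
force: [0.1, 0.0, -2.0]
grip_width: 39.3
grip_force: 61.4
shift [ 1.000e-04  6.223e-01 -9.000e-04] turn z 30.4 | dist 622.0 yaw 87.02 tilt 0.04 t 10.5 q6 -2.33 pos [ 459.4 -340.   108.9] f [ 0.1  0.  -2. ] w 39.3 61.4
[189 275]
```

View pics/n1.png

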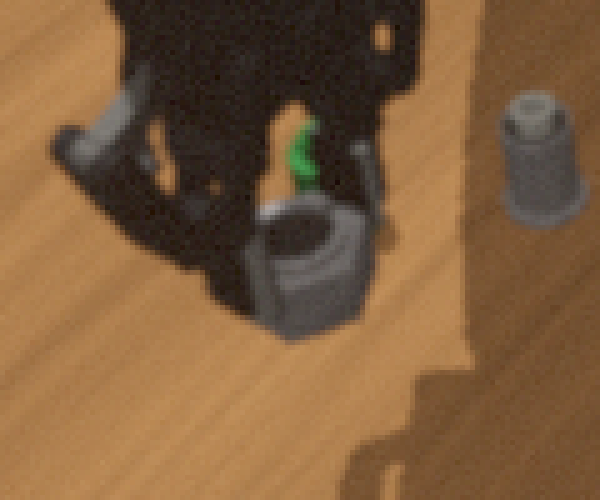

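```bash
python3 - <<'E'
from h import *
c=pickle.load(open("scene.pkl","rb"))
def t(p,ys):
    p=(129+p[0]/5,225+p[1]/5);a,b=ray(c,p,0),ray(c,p,150)
    for y in ys: print(p,(a+(b-a)*(y-a[1])/(b[1]-a[1])).round(1))
t((250,318),(-360,-366,-370)); t((210,295),(-360,-366,-370)); t((292,340),(-355,-345,-335,-325))
E
```

```text
(179.0, 288.6) [ 451.7 -360.    79.8]
(179.0, 288.6) [ 459.6 -366.    89.6]
(179.0, 288.6) [ 464.8 -370.    96.1]
(171.0, 284.0) [ 435.  -360.    81.7]
(171.0, 284.0) [ 443.2 -366.    91.5]
(171.0, 284.0) [ 448.7 -370.    98. ]
(187.4, 293.0) [ 462.8 -355.    70.6]
(187.4, 293.0) [ 450.1 -345.    54.3]
(187.4, 293.0) [ 437.4 -335.    37.9]
(187.4, 293.0) [ 424.8 -325.    21.5]
```

```bash
python3 -m crank '[[[0,0.015,0,0,0,3],[0,0.05,0,0,0,7],[0,0.1,0,0,0,12],[0,0.15,0,0,0,17],[0,0.2,0,0,0,22],[0,0.25,0,0,0,27],[0,0.3,0,0,0,30.4],[0,0.35,0,0,0,30.4],[0,0.4,0,0,0,30.4],[0,0.45,0,0,0,30.4],[0,0.5,0,0,0,30.4],[0,0.54,0,0,0,30.4]]]'; python3 -m crank '[[[0,0,0,0,0,0]]]'; python3 -c "
from h import *
go(491.7,281.5,70,56.6)"
```

```text
t: 11.75
eef_pos: [486.1, 201.2, 107.2]
tcp_rot: [-0.002, 0.287, 0.958, -0.001]
force: [0.3, 0.2, -1.4]
grip_width: 39.5
grip_force: 61.3
t: 11.85
eef_pos: [486.3, 202.8, 107.5]
tcp_rot: [-0.002, 0.285, 0.959, -0.0]
force: [-0.3, -1.0, -1.7]
grip_width: 39.0
grip_force: 61.4
shift [0.0383 0.0689 0.0375] turn z 0.3 | dist 87.0 yaw 56.94 tilt 0.17 t 11.85 q6 -0.79 pos [486.3 202.8 107.5] f [-0.3 -1.  -1.7] w 39.0 61.4
```

```bash
python3 -m crank '[[[0.016,0.03,0.005,0,0,0],[0.032,0.057,0.02,0,0,0],[0.038,0.069,0.038,0,0,0],[0.038,0.069,0.038,0,0,0],[0.038,0.069,0.038,0,0,0]]]'; python3 -c "
from h import *
go(491.7,281.5,43,56.6)"
```

```text
t: 12.35
eef_pos: [492.9, 276.4, 69.6]
tcp_rot: [-0.002, 0.287, 0.958, -0.001]
force: [-0.1, -0.1, -1.6]
grip_width: 39.3
grip_force: 61.5
shift [0.0037 0.0037 0.0266] turn z 0.0 | dist 27.0 yaw 56.63 tilt 0.24 t 12.35 q6 -0.66 pos [492.9 276.4  69.6] f [-0.1 -0.1 -1.6] w 39.3 61.5
```

```bash
python3 -m crank '[[[0.002,0.002,0.003,0,0,0],[0.004,0.004,0.012,0,0,0],[0.004,0.004,0.022,0,0,0],[0.004,0.004,0.025,0,0,0],[0.004,0.004,0.025,0,0,0]]]'; python3 -c "
from h import *
go(491.7,281.5,40,56.6)"
```

```text
t: 12.85
eef_pos: [492.3, 282.5, 45.2]
tcp_rot: [-0.001, 0.287, 0.958, -0.001]
force: [-0.4, 0.5, -1.8]
grip_width: 39.4
grip_force: 61.5
shift [-0.0001 -0.0011  0.0052] turn z 0.0 | dist 5.0 yaw 56.61 tilt 0.12 t 12.85 q6 -0.65 pos [492.3 282.5  45.2] f [-0.4  0.5 -1.8] w 39.4 61.5
```

```bash
python3 -m crank '[[[0,-0.001,0.001,0,0,0],[0,-0.001,0.002,0,0,0],[0,-0.001,0.003,0,0,0],[0,-0.001,0.003,0,0,0]]]'; python3 -m crank '[[[0,0,0.001,0,0,0],[0,0,0.001,0,0,0]]]'; python3 -m crank '[[[0,0,0.001,0,0,0],[0,0,0.001,0,0,0]]]'; python3 -m crank '[[[0,0,0.001,0,0,0],[0,0,0.001,0,0,0]]]'
```

```text
t: 13.25
eef_pos: [492.4, 282.2, 43.4]
tcp_rot: [0.0, 0.287, 0.958, 0.0]
force: [0.3, -0.6, -1.5]
grip_width: 39.4
grip_force: 61.5
t: 13.45
eef_pos: [492.4, 282.2, 42.3]
tcp_rot: [-0.0, 0.287, 0.958, -0.0]
force: [0.0, 0.2, -2.9]
grip_width: 38.9
grip_force: 61.5
t: 13.65
eef_pos: [492.3, 282.1, 41.2]
tcp_rot: [-0.0, 0.287, 0.958, -0.0]
force: [-0.5, 0.8, -2.1]
grip_width: 39.4
grip_force: 61.5
t: 13.85
eef_pos: [492.3, 282.1, 40.2]
tcp_rot: [-0.0, 0.287, 0.958, -0.0]
force: [-0.6, 0.1, -1.1]
grip_width: 39.3
grip_force: 61.5
```

```bash
python3 -m crank '[[[0,0,0.001,0,0,0],[0,0,0.001,0,0,0]]]'; python3 -m crank '[[[0,0,0.0005,0,0,0],[0,0,0.0005,0,0,0]]]'
```

```text
t: 14.05
eef_pos: [492.5, 282.2, 39.9]
tcp_rot: [-0.0, 0.287, 0.958, -0.0]
force: [-2.0, -0.6, 3.1]
grip_width: 39.4
grip_force: 62.0
t: 14.25
eef_pos: [492.5, 282.2, 39.9]
tcp_rot: [-0.0, 0.287, 0.958, -0.0]
force: [-3.7, -2.1, 7.0]
grip_width: 39.5
grip_force: 62.5
```

```bash
python3 -m crank '[[[0,0,0,0,0,0],[0,0,0,0,0,0],[0,0,0,0,0,0],[0,0,0,0,0,0]]]' 0;  python3 -m crank '[[[0,0,-0.01,0,0,0],[0,0,-0.04,0,0,0],[0,0,-0.08,0,0,0],[0,0,-0.08,0,0,0],[0,0,-0.08,0,0,0]]]'; python3 -c "
from h import *
go(614.5,-201.6,120,16)"
```

```text
t: 14.65
eef_pos: [492.5, 282.2, 38.7]
tcp_rot: [0.0, 0.287, 0.958, 0.0]
force: [-0.5, -1.2, 0.6]
grip_width: 85.7
grip_force: 0.0
t: 15.15
eef_pos: [493.4, 282.6, 120.8]
tcp_rot: [0.002, 0.287, 0.958, 0.001]
force: [0.6, -0.5, -0.9]
grip_width: 85.6
grip_force: 0.0
shift [-0.3675 -0.3377  0.0006] turn z 40.6 | dist 499.0 yaw 56.62 tilt 0.22 t 15.15 q6 -0.65 pos [493.4 282.6 120.8] f [ 0.6 -0.5 -0.9] w 85.6 0.0
```

```bash
python3 -m crank '[[[-0.368,-0.338,0,0,0,8],[-0.368,-0.338,0,0,0,16],[-0.368,-0.338,0,0,0,24],[-0.368,-0.338,0,0,0,32],[-0.368,-0.338,0,0,0,40.6],[-0.368,-0.338,0,0,0,40.6],[-0.368,-0.338,0,0,0,40.6],[-0.368,-0.338,0,0,0,40.6],[-0.368,-0.338,0,0,0,40.6],[-0.368,-0.338,0,0,0,40.6],[-0.368,-0.338,0,0,0,40.6],[-0.368,-0.338,0,0,0,40.6]]]'; python3 -m crank '[[[0,0,0,0,0,0]]]'
python3 - <<'E'
from h import *
from station import *
c=camera("top");pickle.dump(c,open("top2.pkl","wb"))
for ce,P,I in clusters(c,zmin=24,zmax=60,box=(440,650,100,350)):
    print("placed",((P.min(0)+P.max(0))/2).round(1),np.ptp(P,axis=0).round(1),np.percentile(P[:,2],[10,50,90]).round(1))
cv2.imwrite("pics/t2.png",cv2.resize(c["image"][130:260,180:310],None,fx=4,fy=4,interpolation=3))
go(614.5,-201.6,28,16)
E
```

```text
t: 16.35
eef_pos: [612.7, -203.2, 116.8]
tcp_rot: [-0.002, 0.603, 0.798, -0.0]
force: [0.9, 0.2, -0.2]
grip_width: 85.3
grip_force: 0.0
t: 16.45
eef_pos: [612.7, -201.1, 117.2]
tcp_rot: [-0.002, 0.601, 0.799, -0.0]
force: [0.4, 0.0, 0.3]
grip_width: 85.3
grip_force: 0.0
placed [584.5 162.8  37. ] [63.8 64.  26. ] [34.  44.3 47.2]
placed [492.  280.9  33.1] [39.8 43.4 17.4] [28.6 33.  37.7]
shift [-0.0015  0.0015  0.0896] turn z 0.1 | dist 90.0 yaw 16.1 tilt 0.16 t 16.5 q6 -0.75 pos [ 612.9 -200.7  117.6] f [ 0.2 -0.1  0.5] w 85.0 0.0
```

View pics/t2.png

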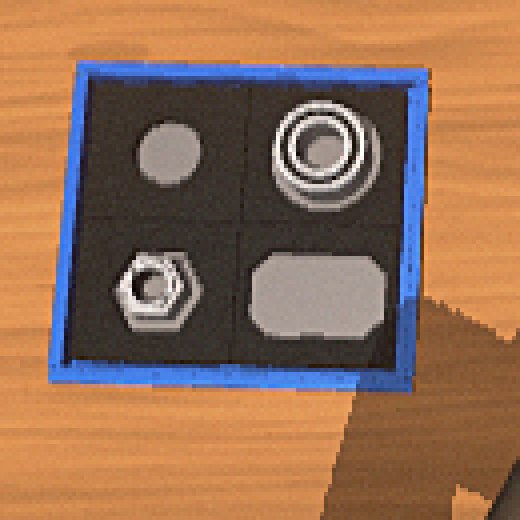

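Bearing (325,150) and nut (158,290) sit in their cut-outs, and the nut is aligned with its hexagon. Next is the ball joint.

```bash
python3 -m crank '[[[-0.001,0.001,0.04,0,0,0],[-0.001,0.001,0.075,0,0,0],[-0.001,0.001,0.092,0,0,0],[-0.001,0.001,0.092,0,0,0],[-0.001,0.001,0.092,0,0,0]]]' && python3 -m crank '[[[0,0,0,0,0,0],[0,0,0,0,0,0],[0,0,0,0,0,0],[0,0,0,0,0,0],[0,0,0,0,0,0],[0,0,0,0,0,0],[0,0,0,0,0,0]]]' 1;  python3 -m crank '[[[0,0,-0.01,0,0,0],[0,0,-0.03,0,0,0],[0,0,-0.06,0,0,0],[0,0,-0.09,0,0,0],[0,0,-0.09,0,0,0],[0,0,-0.09,0,0,0]]]'
python3 - <<'E'
from h import *
from station import *
go(485.1,169.8,115,86.6)
c=camera("scene")
p=w2p(c,[614,-201,105])[0].astype(int);print(p)
cv2.imwrite("pics/b1.png",cv2.resize(c["image"][p[1]-50:p[1]+50,p[0]-60:p[0]+60],None,fx=5,fy=5,interpolation=3))
E
```

```text
t: 17.0
eef_pos: [615.6, -202.7, 27.6]
tcp_rot: [0.0, 0.601, 0.799, 0.0]
force: [-0.1, -0.7, 0.1]
grip_width: 85.2
grip_force: 0.0
t: 17.7
eef_pos: [616.0, -203.8, 28.5]
tcp_rot: [0.001, 0.602, 0.799, 0.0]
force: [-1.3, 0.7, 6.2]
grip_width: 36.0
grip_force: 60.7
t: 18.3
eef_pos: [614.6, -203.1, 116.3]
tcp_rot: [-0.0, 0.602, 0.799, -0.0]
force: [-0.3, -0.2, -3.5]
grip_width: 35.7
grip_force: 60.3
shift [ 0.3941 -0.0216  0.0014] turn z -70.6 | dist 395.0 yaw 16.02 tilt 0.02 t 18.3 q6 -0.76 pos [ 614.6 -203.1  116.3] f [-0.3 -0.2 -3.5] w 35.7 60.3
[316 251]
```

View pics/b1.png

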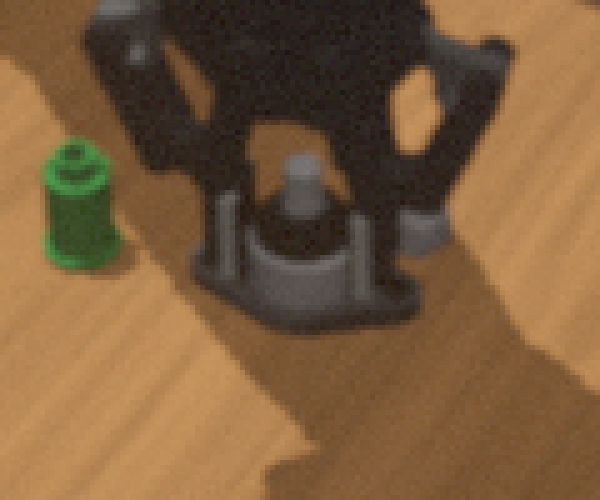

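The joint is held level by its housing, with the tips just above the flange. Carrying it to the oblong cut-out.

```bash
python3 -m crank '[[[0.012,-0.001,0,0,0,-4],[0.045,-0.002,0,0,0,-11],[0.09,-0.005,0,0,0,-19],[0.135,-0.007,0,0,0,-27],[0.18,-0.01,0,0,0,-35],[0.225,-0.012,0,0,0,-43],[0.27,-0.015,0,0,0,-51],[0.315,-0.017,0,0,0,-59],[0.355,-0.02,0,0,0,-66],[0.385,-0.0215,0,0,0,-70.6],[0.394,-0.022,0,0,0,-70.6],[0.394,-0.022,0,0,0,-70.6]]]'; python3 -m crank '[[[0,0,0,0,0,0],[0,0,0,0,0,0]]]'
python3 - <<'E'
from h import *
from station import *
go(485.1,169.8,65,86.6)
c=camera("top");i=c["image"]
cv2.imwrite("pics/b2.png",cv2.resize(i[130:260,180:310],None,fx=4,fy=4,interpolation=3))
E
```

```text
t: 19.55
eef_pos: [483.3, 170.0, 114.8]
tcp_rot: [-0.002, 0.029, 1.0, -0.0]
force: [0.7, -0.4, -2.1]
grip_width: 35.7
grip_force: 60.5
t: 19.75
eef_pos: [485.4, 168.2, 116.3]
tcp_rot: [-0.0, 0.03, 1.0, -0.0]
force: [0.1, 0.9, -3.3]
grip_width: 35.7
grip_force: 60.5
shift [0.0004 0.0016 0.0513] turn z -0.1 | dist 51.0 yaw 86.51 tilt 0.05 t 19.75 q6 -1.37 pos [485.4 168.2 116.3] f [ 0.1  0.9 -3.3] w 35.7 60.5
```

```bash
python3 -m crank '[[[0,0.001,0.01,0,0,0],[0,0.0015,0.035,0,0,0],[0,0.0015,0.06,0,0,0],[0,0.0015,0.07,0,0,0],[0,0.0015,0.074,0,0,0],[0,0.0015,0.074,0,0,0],[0,0.0015,0.074,0,0,0]]]'; python3 -m crank '[[[0,0,0.001,0,0,0],[0,0,0.002,0,0,0],[0,0,0.002,0,0,0]]]'; python3 -m crank '[[[0,0,0.001,0,0,0],[0,0,0.001,0,0,0]]]';python3 -c "
from h import *
go(485.1,169.8,37.5,86.6)"
```

```text
t: 20.5
eef_pos: [486.3, 170.9, 43.9]
tcp_rot: [0.001, 0.03, 1.0, 0.0]
force: [-0.2, 0.1, -2.1]
grip_width: 35.8
grip_force: 60.4
t: 20.8
eef_pos: [485.4, 171.0, 41.2]
tcp_rot: [0.0, 0.029, 1.0, 0.0]
force: [-0.9, 1.0, -2.4]
grip_width: 35.9
grip_force: 60.4
t: 21.0
eef_pos: [485.1, 170.9, 39.8]
tcp_rot: [-0.0, 0.029, 1.0, -0.0]
force: [0.3, -0.9, -2.7]
grip_width: 35.6
grip_force: 60.4
shift [-0.     -0.0011  0.0023] turn z 0.0 | dist 3.0 yaw 86.62 tilt 0.0 t 21.0 q6 -1.37 pos [485.1 170.9  39.8] f [ 0.3 -0.9 -2.7] w 35.6 60.4
```

```bash
python3 -m crank '[[[0,-0.001,0.001,0,0,0],[0,-0.001,0.001,0,0,0]]]'; python3 -m crank '[[[0,0,0.001,0,0,0],[0,0,0.001,0,0,0]]]'; python3 -m crank '[[[0,0,0.001,0,0,0],[0,0,0.001,0,0,0]]]'
```

```text
t: 21.2
eef_pos: [485.0, 169.8, 38.7]
tcp_rot: [-0.0, 0.03, 1.0, -0.0]
force: [0.7, 0.1, -2.9]
grip_width: 35.7
grip_force: 60.4
t: 21.4
eef_pos: [485.0, 169.9, 37.6]
tcp_rot: [-0.0, 0.029, 1.0, -0.0]
force: [-0.5, -0.6, -2.3]
grip_width: 35.8
grip_force: 60.4
t: 21.6
eef_pos: [485.2, 169.9, 37.5]
tcp_rot: [-0.0, 0.029, 1.0, -0.0]
force: [-2.5, -1.4, 4.7]
grip_width: 36.0
grip_force: 61.1
```

```bash
python3 -m crank '[[[0,0,0,0,0,0],[0,0,0,0,0,0],[0,0,0,0,0,0]]]' 0.35;  python3 -m crank '[[[0,0,-0.01,0,0,0],[0,0,-0.04,0,0,0],[0,0,-0.08,0,0,0],[0,0,-0.1,0,0,0],[0,0,-0.1,0,0,0]]]'; python3 -c "
from h import *
go(445,-210,120,150)"
```

```text
t: 21.9
eef_pos: [485.6, 169.9, 37.0]
tcp_rot: [0.001, 0.029, 1.0, 0.0]
force: [0.3, 0.7, -0.8]
grip_width: 55.7
grip_force: 0.0
t: 22.4
eef_pos: [488.1, 170.4, 141.7]
tcp_rot: [0.005, 0.029, 1.0, 0.001]
force: [-0.4, -0.1, -0.1]
grip_width: 55.5
grip_force: 0.0
shift [ 0.0208 -0.3823  0.0208] turn z -63.4 | dist 383.0 yaw 86.63 tilt 0.54 t 22.4 q6 -1.37 pos [488.1 170.4 141.7] f [-0.4 -0.1 -0.1] w 55.5 0.0
```

```bash
python3 -m crank '[[[0.018,-0.382,0.017,0,0,0],[0.018,-0.382,0.017,0,0,0],[0.018,-0.382,0.017,0,0,0],[0.018,-0.382,0.017,0,0,0],[0.018,-0.382,0.017,0,0,0],[0.018,-0.382,0.017,0,0,0],[0.018,-0.382,0.017,0,0,0],[0.018,-0.382,0.017,0,0,0],[0.018,-0.382,0.017,0,0,0],[0.018,-0.382,0.017,0,0,0],[0.018,-0.382,0.017,0,0,0]]]'
python3 - <<'E'
from h import *
from station import *
c=camera("top");pickle.dump(c,open("top3.pkl","wb"))
for ce,P,I in clusters(c,zmin=24,zmax=70,box=(440,650,100,350)):
    print("placed",((P.min(0)+P.max(0))/2).round(1),np.ptp(P,axis=0).round(1),np.percentile(P[:,2],[10,50,90,99]).round(1))
cv2.imwrite("pics/t3.png",cv2.resize(c["image"][130:260,180:310],None,fx=4,fy=4,interpolation=3))
go(445,-210,28,86.6)
E
```

```text
t: 23.5
eef_pos: [444.3, -209.1, 119.1]
tcp_rot: [-0.001, 0.029, 1.0, 0.001]
force: [-0.2, 0.7, 0.7]
grip_width: 55.4
grip_force: 0.0
placed [588.2 163.2  37.5] [73.5 63.5 26.6] [35.  44.7 47.5 49.2]
placed [492.1 280.1  33.2] [40.3 43.3 18.1] [29.  33.3 37.7 40.8]
placed [481.4 167.7  46.5] [34.3 36.  42.8] [32.9 43.7 61.5 67.5]
shift [-0.0007 -0.0011  0.0912] turn z 0.1 | dist 91.0 yaw 86.71 tilt 0.08 t 23.55 q6 -2.16 pos [ 444.4 -208.9  119.2] f [ 0.5  0.  -1.4] w 55.3 0.0
```

View pics/t3.png

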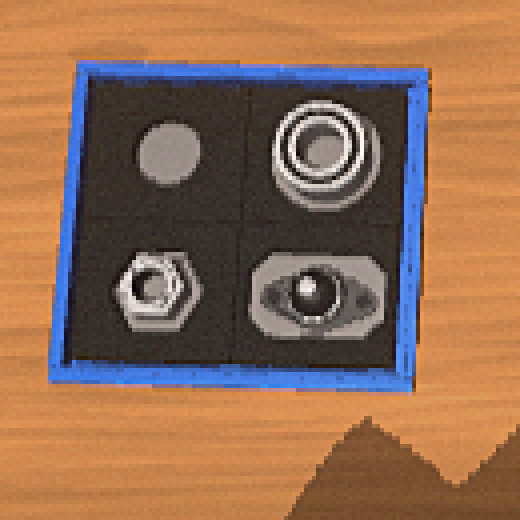

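The ball joint lies centred in its cut-out at (318,295). Now the bush.

```bash
python3 -m crank '[[[-0.001,-0.001,0.04,0,0,0],[-0.001,-0.001,0.075,0,0,0],[-0.001,-0.001,0.087,0,0,0],[-0.001,-0.001,0.087,0,0,0],[-0.001,-0.001,0.087,0,0,0]]]' && python3 -m crank '[[[0,0,0,0,0,0],[0,0,0,0,0,0],[0,0,0,0,0,0],[0,0,0,0,0,0],[0,0,0,0,0,0],[0,0,0,0,0,0]]]' 1;  python3 -m crank '[[[0,0,-0.01,0,0,0],[0,0,-0.03,0,0,0],[0,0,-0.06,0,0,0],[0,0,-0.09,0,0,0],[0,0,-0.09,0,0,0],[0,0,-0.09,0,0,0]]]'
python3 - <<'E'
from h import *
from station import *
go(591.5,275.6,120,86.6)
c=camera("scene")
p=w2p(c,[445,-210,100])[0].astype(int);print(p)
cv2.imwrite("pics/c1.png",cv2.resize(c["image"][p[1]-50:p[1]+50,p[0]-60:p[0]+60],None,fx=5,fy=5,interpolation=3))
E
```

```text
t: 24.05
eef_pos: [446.5, -211.4, 33.8]
tcp_rot: [0.001, 0.029, 1.0, -0.0]
force: [0.3, -0.5, 0.3]
grip_width: 55.4
grip_force: 0.0
t: 24.65
eef_pos: [446.9, -212.2, 34.8]
tcp_rot: [0.001, 0.03, 1.0, -0.001]
force: [0.0, 1.6, 6.5]
grip_width: 25.1
grip_force: 58.8
t: 25.25
eef_pos: [445.6, -211.6, 123.4]
tcp_rot: [0.001, 0.029, 1.0, -0.0]
force: [-1.2, 0.4, -1.5]
grip_width: 25.1
grip_force: 59.0
shift [-0.1169  0.4949  0.003 ] turn z 0.0 | dist 509.0 yaw 86.62 tilt 0.09 t 25.25 q6 -2.16 pos [ 445.6 -211.6  123.4] f [-1.2  0.4 -1.5] w 25.1 59.0
[231 224]
```

View pics/c1.png

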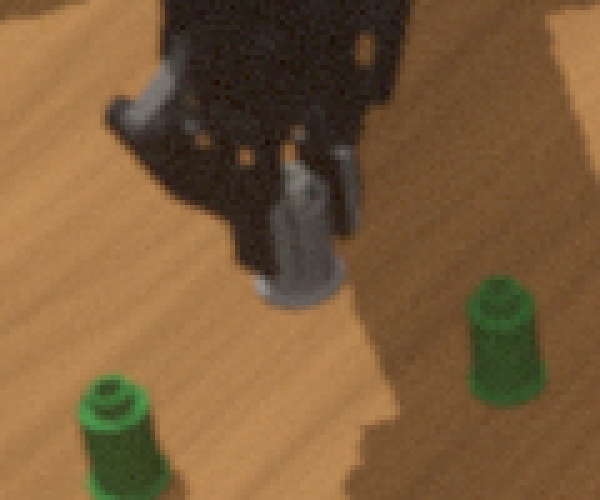

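The steel bush is held upright, and both green ones still stand where they were. Carrying it over.

```bash
python3 -m crank '[[[-0.003,0.013,0,0,0,0],[-0.01,0.045,0,0,0,0],[-0.021,0.09,0,0,0,0],[-0.032,0.137,0,0,0,0],[-0.043,0.184,0,0,0,0],[-0.055,0.231,0,0,0,0],[-0.066,0.278,0,0,0,0],[-0.077,0.325,0,0,0,0],[-0.088,0.372,0,0,0,0],[-0.099,0.419,0,0,0,0],[-0.11,0.464,0,0,0,0],[-0.116,0.489,0,0,0,0]]]'; python3 -m crank '[[[-0.001,0.006,0,0,0,0],[-0.001,0.006,0,0,0,0],[-0.001,0.006,0,0,0,0]]]'
python3 -c "
from h import *
go(591.5,275.6,48,86.6)"
```

```text
t: 26.5
eef_pos: [588.9, 273.9, 120.6]
tcp_rot: [-0.002, 0.028, 1.0, 0.0]
force: [-0.1, -0.4, -1.3]
grip_width: 25.3
grip_force: 59.2
t: 26.8
eef_pos: [590.4, 275.0, 121.4]
tcp_rot: [-0.001, 0.03, 1.0, -0.001]
force: [0.6, -0.7, -2.9]
grip_width: 25.0
grip_force: 59.3
shift [-0.0012  0.0007  0.0734] turn z 0.0 | dist 73.0 yaw 86.61 tilt 0.17 t 26.8 q6 -1.23 pos [590.4 275.  121.4] f [ 0.6 -0.7 -2.9] w 25.0 59.3
```

Expected seat is at TCP z≈43.5 to 44.

```bash
python3 -m crank '[[[0,0,0.01,0,0,0],[-0.0005,0,0.035,0,0,0],[-0.0005,0,0.06,0,0,0],[-0.0005,0,0.069,0,0,0],[-0.0005,0,0.073,0,0,0],[-0.0005,0,0.073,0,0,0],[-0.0005,0,0.073,0,0,0]]]'; python3 -m crank '[[[0,0,0.001,0,0,0],[0,0,0.002,0,0,0],[0,0,0.002,0,0,0]]]'; python3 -m crank '[[[0,0,0.001,0,0,0],[0,0,0.001,0,0,0]]]';python3 -c "
from h import *
go(591.5,275.6,43.5,86.6)"
```

```text
t: 27.5
eef_pos: [593.1, 275.8, 51.2]
tcp_rot: [0.001, 0.03, 1.0, 0.0]
force: [-0.4, 1.0, -1.2]
grip_width: 25.0
grip_force: 59.3
t: 27.8
eef_pos: [592.2, 275.9, 48.2]
tcp_rot: [0.0, 0.029, 1.0, 0.0]
force: [0.4, 0.3, -1.3]
grip_width: 25.2
grip_force: 59.3
t: 28.0
eef_pos: [592.0, 275.8, 46.7]
tcp_rot: [-0.0, 0.029, 1.0, -0.0]
force: [-0.5, 0.2, -2.1]
grip_width: 24.9
grip_force: 59.3
shift [ 0.0005 -0.0002  0.0032] turn z 0.0 | dist 3.0 yaw 86.62 tilt 0.01 t 28.0 q6 -1.23 pos [592.  275.8  46.7] f [-0.5  0.2 -2.1] w 24.9 59.3
```

```bash
python3 -m crank '[[[0,0,0.001,0,0,0],[0,0,0.002,0,0,0],[0,0,0.002,0,0,0]]]'; python3 -m crank '[[[0,0,0.001,0,0,0],[0,0,0.001,0,0,0]]]'; python3 -m crank '[[[0,0,0.0005,0,0,0],[0,0,0.0005,0,0,0]]]'
```

```text
t: 28.3
eef_pos: [591.9, 275.7, 44.5]
tcp_rot: [-0.0, 0.029, 1.0, -0.0]
force: [-0.1, 0.3, -1.8]
grip_width: 25.4
grip_force: 59.3
t: 28.5
eef_pos: [592.2, 275.8, 43.9]
tcp_rot: [0.0, 0.029, 1.0, 0.0]
force: [0.0, -0.8, -1.4]
grip_width: 25.0
grip_force: 59.5
t: 28.7
eef_pos: [592.2, 275.8, 43.9]
tcp_rot: [0.0, 0.029, 1.0, -0.0]
force: [-3.0, -0.3, 1.7]
grip_width: 25.5
grip_force: 59.5
```

```bash
python3 -m crank '[[[0,0,0.0007,0,0,0],[0,0,0.0007,0,0,0]]]';python3 -m crank '[[[0,0,0,0,0,0],[0,0,0,0,0,0],[0,0,0,0,0,0]]]' 0.4;  python3 -m crank '[[[0,0,-0.01,0,0,0],[0,0,-0.04,0,0,0],[0,0,-0.08,0,0,0],[0,0,-0.12,0,0,0],[0.03,-0.05,-0.12,0,0,0],[0.05,-0.1,-0.12,0,0,0],[0.05,-0.15,-0.12,0,0,0],[0.05,-0.2,-0.12,0,0,0],[0.05,-0.25,-0.12,0,0,0],[0.05,-0.27,-0.12,0,0,0],[0.05,-0.27,-0.12,0,0,0]]]'
python3 -m crank '[[[0,0,0,0,0,0],[0,0,0,0,0,0],[0,0,0,0,0,0]]]'
python3 - <<'E'
from h import *
from station import *
c=camera("top")
for ce,P,I in clusters(c,zmin=24,zmax=70,box=(440,650,100,350)):
    print("placed",((P.min(0)+P.max(0))/2).round(1),np.ptp(P,axis=0).round(1),np.percentile(P[:,2],[10,50,90,99]).round(1))
cv2.imwrite("pics/t4.png",cv2.resize(c["image"][130:260,180:480],None,fx=2.66,fy=2.66,interpolation=3))
E
```

```text
t: 28.9
eef_pos: [592.2, 275.8, 43.9]
tcp_rot: [-0.0, 0.029, 1.0, -0.0]
force: [-2.9, -1.2, 5.4]
grip_width: 25.4
grip_force: 59.9
t: 29.2
eef_pos: [592.1, 275.7, 42.4]
tcp_rot: [0.0, 0.029, 1.0, 0.0]
force: [-0.2, -0.1, -0.6]
grip_width: 50.7
grip_force: 0.0
t: 30.3
eef_pos: [526.5, 5.8, 163.7]
tcp_rot: [0.001, 0.032, 0.999, -0.001]
force: [-0.1, 0.7, 0.6]
grip_width: 51.2
grip_force: 0.0
t: 30.6
eef_pos: [526.3, 10.3, 162.7]
tcp_rot: [0.0, 0.029, 1.0, 0.0]
force: [0.1, -0.6, -0.4]
grip_width: 51.0
grip_force: 0.0
placed [584.9 165.8  37.4] [64.7 58.6 26.6] [35.  44.3 47.1 49.1]
placed [588.6 273.5  42.6] [26.5 25.5 37.1] [32.8 46.8 56.6 59.5]
placed [492.2 280.3  32.4] [40.2 44.1 16. ] [28.6 33.  37.8 40.1]
placed [481.  168.3  45.4] [34.9 34.3 42.4] [35.1 44.6 63.1 66.2]
```

View pics/t4.png

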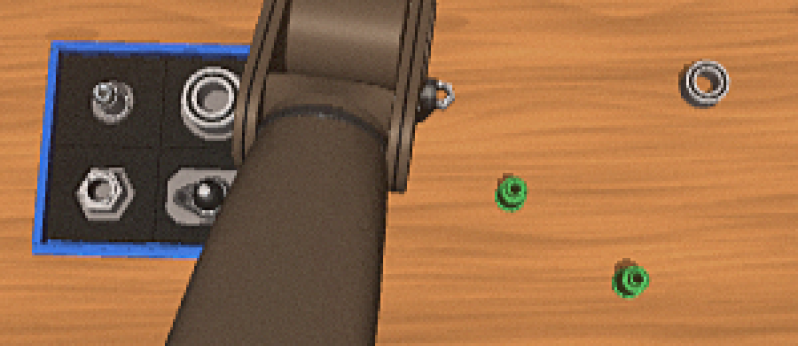

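All four parts are seated in their cut-outs: bush (112,100), bearing (212,100), nut (104,192) and ball joint (205,195). The look-alikes still lie where they were, and the arm is clear.

```bash
python3 -c "
from station import *
print(job_done())"
```

```text
the job is handed in; nothing more can be done
None
```

The large bearing, large nut, ball joint and bush were set down in that order, each flat in its own cut-out; the rear-axle parts and green bushes were left alone, and the job was handed in at about 31 s of the 93 s allowed.

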